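Put the sprinkle tin away past the sprung flap of the bamboo keeper

TASK

Put the sprinkle tin back in the bamboo keeper: push its foot in past the sprung flap and, keeping the flap held open, lower the tin upright until you feel the sprung pad hidden below, then press it home on the pad with about 10 N (never more than 20 N) for half a second. Let go without letting the tin drop and take the hand out, so that the flap springs fully shut round the stem of the standing tin. Do not disturb the jars or the round cutter, and do not force the keeper.

Things in the scene. Friction and masses are not known exactly. Their poses are not given: they have to be found in the camera images.
- tin_center (a point): Centre, 58 mm above the foot, of the sprinkle tin (116 mm tall, 0.12 to 0.26 kg): a flat brass tin with red band and white top, 26 (its x) x 60 (its y) x 58 mm high, and on its middle an upright dark wooden stem to hold it by, 12 (x) x 14 (y) mm, 58 mm tall. z is up along the stem. Turned half round it is the same. Starts standing on the counter.
- tin: The same tin; origin at the centre of its underside, same axes.
- keeper: Bamboo box fixed to the counter, 82 (x) x 180 (y) x 161 mm high, open at the top under a grey flap; origin on the counter under its middle, z up. The mouth is 56 (x, from -28 to +28 mm) x 152 mm (y, -76 to +76). The tin goes in with its x and y along those of the keeper, either way round.
- keeper_mouth (a point): Point at rim height (161 mm above the counter) on the axis of the keeper's socket, 10 mm to +x of the keeper's middle, where the tin's axis has to go; axes as the keeper: x across the flap, away from its hinge, y along the hinge, z up.
- keeper_socket (a point): Top of the socket, 62 mm straight below keeper_mouth: here the box narrows, with 6 mm bevels above, to 32 (x) x 66 mm (y) for the tin. Deep in it, out of sight, is a sprung rubber pad (4 N per mm, 6 mm travel, damped). Its height is set differently each time: its top is 110 to 134 mm below the rim, known only by feeling with the tin's foot. A tin on it has its stem top from 6 mm above to 19 mm below the rim.
- flap (a joint): Grey flap's angle (rad): 0 shut, level at the rim; 1.5 hanging down inside. 148 (y) x 52 (x) x 4 mm, hinged along y 36 mm to -x of keeper_mouth; a notch for the stem, 24 wide, 28 deep, in its free edge. Its spring (1 to 4 N at a tin) pushes tin or fingers to +x. It closes round the stem once the tin's flat body is 47 mm below the rim and the fingers are out.
- jar_a_center (a point): Middle of an amber jar with a brass lid, 48 mm across, 60 mm tall, standing loose on the counter. Leave alone.
- jar_b_center (a point): Middle of a clear jar with a brass lid, 48 mm across, 60 mm tall, standing loose. Leave alone.
- cutter_center (a point): Middle of a loose round steel cutter (ring), 64 mm across, 35 mm tall. Leave alone.

How it is judged:
On the way, in this order (a step that is already met when the one before it is completed fails the run):
1. the held tin's foot is in past the open flap (at least 60 mm below the rim) (value of joint flap above 0.5 rad and z of tin_center in the frame of keeper_mouth below -0.002 m and horizontal distance between tin_center and keeper_mouth below 0.015 m and contact force between the fingers and tin above 0.5 N), for 0.1 s.
2. the tin is pressed home on the pad with at least 6 N (foot at least 108 mm down), the flap still held open (value of joint flap above 0.3 rad and z of tin_center in the frame of keeper_mouth below -0.05 m and contact force between tin and keeper above 6 N), for 0.2 s.
At the end, for the whole second after the job is handed in: The tin stands at rest in the socket on its pad (its centre at least 49 mm below the rim and within 10 mm of the socket's axis, upright within 0.1 rad, turned within 0.12 rad of the keeper), and the flap is shut (below 0.08 rad) (value of joint flap below 0.08 rad and z of tin_center in the frame of keeper_mouth below -0.049 m and horizontal distance between tin_center and keeper_mouth below 0.01 m and angle between tin_center's own z axis and vertical below 0.1 rad and angle between the y axis of tin_center and the y axis of keeper_mouth, either way round below 0.12 rad and linear speed of tin below 0.02 m/s); the robot touches nothing.
It fails at once if the tin bears on the keeper, its flap or its pad with more than 25 N (contact force between tin and keeper above 25 N).
It fails at once if the robot bears on the keeper or its flap with more than 25 N (contact force between the arm and keeper above 25 N).
It fails at once if the tin is dropped (falls faster than 0.3 m/s out of the fingers) (contact force between the fingers and tin below 0.05 N and linear speed of tin above 0.3 m/s).
It fails at once if a jar or the cutter is moved by more than 30 mm or tipped by more than 0.5 rad (distance of any of jar_a_center, jar_b_center, cutter_center from where it was at the start of the episode above 0.03 m or angle between any of jar_a_center, jar_b_center, cutter_center's own z axis and vertical above 0.5 rad).
It also fails if it takes over 64 s, if anything falls off the work surface, if the arm or the gripper's body presses on something with over 40 N, if the wrist force passes 120 N, or if a joint passes its speed limit or range.

ROBOT

A 6-joint arm with a two-finger parallel gripper is mounted at the origin on the work surface. World frame = base frame: x ahead of the robot, y to its left, z up, the work surface at z = 0. Lengths are in m, angles in rad, forces in N, time in s.
With the tool pointing down it reaches from about 0.275 to 0.775 m from the base axis. Payload 14.6 kg.
Tool frame: the origin (TCP) lies at the very end of the fingers, on their centre line; the grasp point (between the pads) lies 19 mm behind it; z points along the fingers, y is the direction in which the jaws open and shut (so a half turn about z gives the same grasp; the last joint's range is limited). The gripper opens to 85 mm and grips with 20 to 120 N. Pads are 22 mm wide; open, the fingers measure 114 mm over their backs; the gripper's body (76 mm by 85 mm) begins 54 mm behind the grasp point. The pads swing forward as they close: fully open they stand 13 mm farther back than shut.
Start: joints at [1.187, 0.263, -0.048, 1.259, 0, 1.415], TCP at [0.119, 0.511, 0.231] pointing down, gripper open.
Joint ranges: [-2.65, 2.65], [-0.89, 1.7], [-1.18, 1.37], [-2.13, 2.11], [-1.35, 1.29], [-3.14, 3.14]. Speed limits (rad/s): [1.89, 1.89, 2.57, 2.79, 3.14, 3.14].

INTERFACE

Orientations are given as a unit quaternion [w, x, y, z].
In Python, from cell import status, viewer, env gives the robot as it stands.
- The arm moves only by the tool play_rows, never from a script. Its argument "increments" is a list of rows, each a list of 7 numbers: the shift along the world's x, y, z in units of 12 cm (1.0 is 12 cm), then the turn, a rotation vector about the world's x, y, z in units of 2 pi rad (1.0 is 2 pi rad), then the opening in per cent of the stroke, from 0 (shut) to 100 (fully open). A call has exactly 5 rows; each row is the pose to reach, as a shift and turn from the pose commanded when the call began, turning the shorter way round; what a row does not reach only later rows make up. A row lasts 1/8 s, in which the tool goes at most 62.5 mm and 10.7 degrees, less where a joint would pass 70% of its speed; a pose out of reach is approached as far as the arm can. A call with a number of a shift or a turn outside -1 to 1 is refused whole. A call with a gripper value outside its range is refused whole. The fingers move at their own pace and stop on an object; "newtons" is the grip in N (left out, the last holds). Time passes only in rows, so rows that repeat a pose let the fingers close, or fill a call up. It gives the time, the measured TCP pose, the force and the opening at its end, in the units of the state.
- status.sense(): the state, without advancing time (a new reading comes with each control period).
- viewer.grab_frame(name): name is "scene" or "top"; returns a dict with "frame" (400x640x3 uint8, red, green, blue), "K" (3x3 intrinsics, pixels), "k1" (the pictures are not rectified: a ray, as slopes to the right and down, at radius r is drawn at 1 + k1 r^2 times it, then the intrinsics apply), "view" (4x4, takes a point from world to camera coordinates). Camera axes: x right, y down, z forward; pixel columns grow to the right and rows downward; lengths in m; the calibration is good to about 2 mm. A picture is of the moment at which its call begins. There is no depth.
- env.hand_in(): hands the job in, once; it reports no verdict.
Trained networks look in a picture, given as the dict that the camera call returned (one of the last four; its "shot" number tells which), for a name from the list of things; names that differ only in an ending like _2 or _b are one class to them, and where a whole thing is asked for, a point or a joint stands for the part that bears it (a point fixed in the world has none). Each returns a list of dicts, best first, with "conf" (0 to 1); they miss things now and then, are a little off and sometimes report something else, mostly with a low value. They report only what shows in the picture. A call takes as long as a camera call.
- viewer.recognise(picture, label): "extent" ([left, top, right, bottom] in pixels, round what is visible of it).
- viewer.spot_point(picture, label): "uv" ([column, row] in pixels: a listed point, or the origin of a listed thing).
The state is a dict: "time": time; "q": joint angles; "joint_velocities": joint speeds; "tau": joint torques, N m; "eef_pos": TCP position; "eef_rot": TCP orientation; "wrist_force": force on the tool from outside, world axes, zero at the start; "moment": the same for the moment, N m; "opening": finger opening in m.
Only numpy, scipy, OpenCV 4.12 (cv2) and the standard library are available. Lean on these libraries where they do the work, as an engineer would, in place of code of your own. Each camera call takes 0.05 s, during which the arm holds its last target.

## Working session

There is one attempt and no reset: what is moved stays moved. The work goes in short steps, Python scripts to look and compute and a tool call to move; the robot and the scene stay as the last step left them, time stands still between calls to the robot, and variables do not carry over. Pictures are saved under pics/ and viewed, and the job is handed in when it is done.

Besides the shell and the picture viewer there is one more tool, called as name([rows], argument=value, ...), one row to a line, values as JSON. play_rows: Moves the arm, as the interface text tells. Its arguments: {"type":"object","properties":{"increments":{"type":"array","items":{"type":"array","items":{"type":"number"}}},"newtons":{"type":"number"}},"required":["increments"]}

```bash
ls; mkdir -p pics; python3 - <<'E'
from cell import status, viewer, env
import cv2,pickle
print(status.sense())
for n in("scene","top"):
    p=viewer.grab_frame(n)
    cv2.imwrite(f"pics/{n}0.png",p["frame"][:,:,::-1])
    print(n,p["K"],p["k1"],p["view"])
    for l in ["tin","keeper","flap","jar_a_center","jar_b_center","cutter_center"]:
        print(l,[(d["extent"],d["conf"]) for d in viewer.recognise(p,l)[:2]])
    for l in ["tin","tin_center","keeper","keeper_mouth","jar_a_center","cutter_center"]:
        print(l,[(d["uv"],d["conf"]) for d in viewer.spot_point(p,l)[:2]])
    pickle.dump(p,open(f"pics/{n}0.pkl","wb"))
E
```

```text
pics
{'time': 0.0, 'q': array([ 1.18673598e+00,  2.63536790e-01, -4.88946553e-02,  1.25940157e+00,
       -1.91013067e-05,  1.41547958e+00]), 'joint_velocities': array([ 0.00064007,  0.00015875, -0.00064591, -0.00100462,  0.00048307,
        0.00075674]), 'tau': array([-2.00362683e-04, -6.37626314e+01,  3.84579134e+01,  1.34811178e-02,
       -1.76359376e-04, -8.88977723e-06]), 'eef_pos': array([0.11896813, 0.51108097, 0.23083343]), 'eef_rot': array([-1.28898035e-04,  1.14122596e-01,  9.93466539e-01, -5.02154034e-04]), 'wrist_force': array([ 0.31876818, -0.21644485,  0.11288844]), 'moment': array([-0.00915711, -0.02197127,  0.00182373]), 'opening': 0.08539296568110852}
scene [[439.62862191   0.         322.67603505]
 [  0.         439.62862191 205.75575898]
 [  0.           0.           1.        ]] -0.10395812107221161 [[-0.78264494  0.62218704  0.01871325  0.43337387]
 [ 0.3532778   0.46873632 -0.80961785 -0.0886082 ]
 [-0.51250531 -0.62703234 -0.58665897  1.12746474]
 [ 0.          0.          0.          1.        ]]
tin [([265.9, 146.8, 294.9, 197.4], 0.61)]
keeper [([344.7, 223
[... 645 characters left out ...]
0.12334647  0.56112543]
 [ 0.12335366  0.0010936  -0.99236217  0.89673643]
 [ 0.          0.          0.          1.        ]]
tin [([401.5, 219.0, 429.7, 240.1], 0.55)]
keeper [([171.7, 163.5, 266.9, 210.8], 0.79)]
flap [([182.7, 175.8, 248.1, 196.7], 0.58)]
jar_a_center [([301.3, 234.5, 318.4, 250.6], 0.68)]
jar_b_center [([295.5, 199.7, 315.4, 217.7], 0.87)]
cutter_center [([297.4, 147.4, 318.2, 172.6], 0.57)]
tin [([410.4, 231.2], 0.65)]
tin_center [([415.6, 229.6], 0.76)]
keeper [([231.6, 192.5], 0.59), ([308.5, 242.0], 0.32)]
keeper_mouth [([216.5, 178.0], 0.94)]
jar_a_center [([309.5, 241.1], 0.86), ([223.2, 186.5], 0.51)]
cutter_center [([306.9, 161.1], 0.79), ([228.8, 196.0], 0.75)]
```

```bash
python3 - <<'E'
import cv2
a=cv2.imread("pics/scene0.png");b=cv2.imread("pics/top0.png")
cv2.imwrite("pics/s_c.png",cv2.resize(a[120:400,240:500],None,fx=2.1,fy=2.1,interpolation=cv2.INTER_CUBIC))
cv2.imwrite("pics/t_c.png",cv2.resize(b[130:270,160:450],None,fx=2.7,fy=2.7,interpolation=cv2.INTER_CUBIC))
E
```

```text
(no output)
```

View pics/s_c.png

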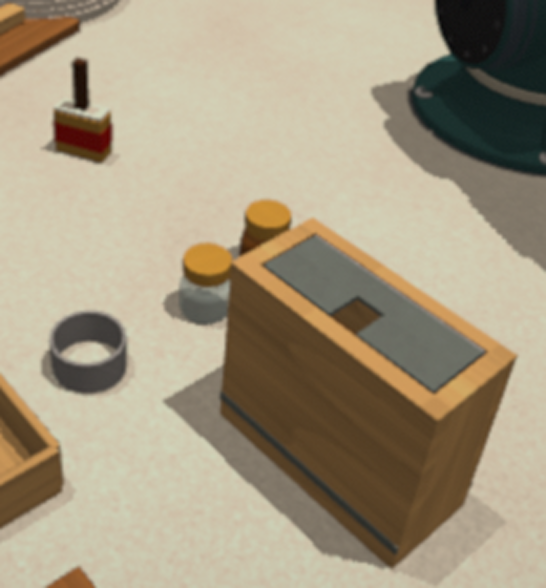

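View pics/t_c.png

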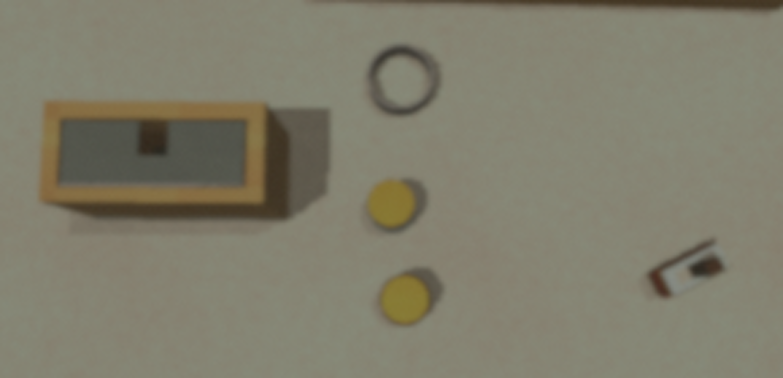

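View pics/scene0.png

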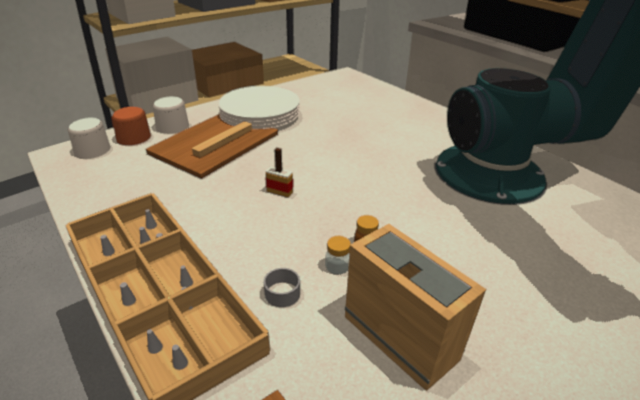

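```bash
python3 - <<'E'
import cv2
a=cv2.imread("pics/scene0.png");b=cv2.imread("pics/top0.png")
def crop(im,x0,y0,x1,y1,f,n):
    c=cv2.resize(im[y0:y1,x0:x1],None,fx=f,fy=f,interpolation=cv2.INTER_CUBIC)
    c=cv2.convertScaleAbs(c,alpha=1.5)
    for x in range(x0,x1,5):
        cv2.putText(c,str(x),(int((x-x0+.5)*f),10),0,.35,(0,255,0)); cv2.line(c,(int((x-x0+.5)*f),0),(int((x-x0+.5)*f),c.shape[0]),(0,255,0) if x%10==0 else (120,160,120),1)
    for y in range(y0,y1,5):
        cv2.putText(c,str(y),(0,int((y-y0+.5)*f)),0,.35,(0,255,255)); cv2.line(c,(0,int((y-y0+.5)*f)),(c.shape[1],int((y-y0+.5)*f)),(0,255,255) if y%10==0 else (120,160,160),1)
    cv2.imwrite(n,c)
crop(a,260,140,300,205,9,"pics/s_tin.png")
crop(b,393,210,437,248,17,"pics/t_tin.png")
crop(b,165,155,275,215,7,"pics/t_keep.png")
crop(a,340,215,490,325,5,"pics/s_keep.png")
E
```

```text
(no output)
```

View pics/s_tin.png

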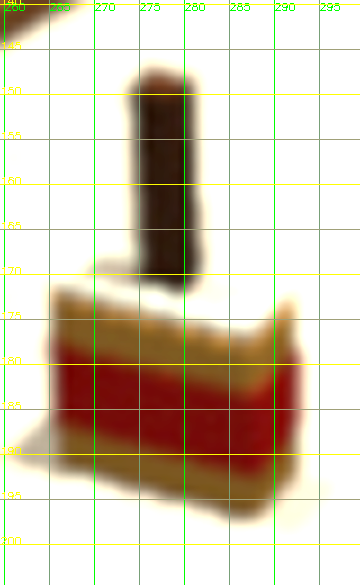

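View pics/t_tin.png

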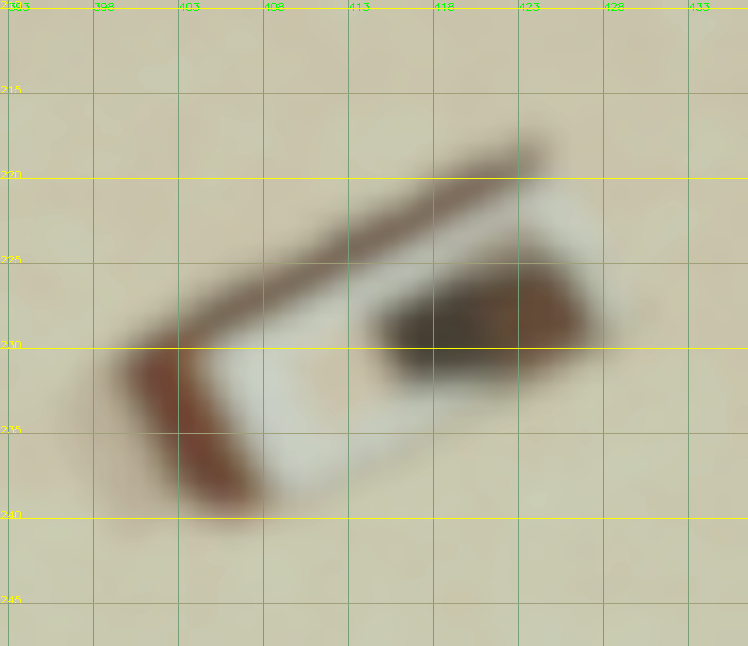

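View pics/t_keep.png

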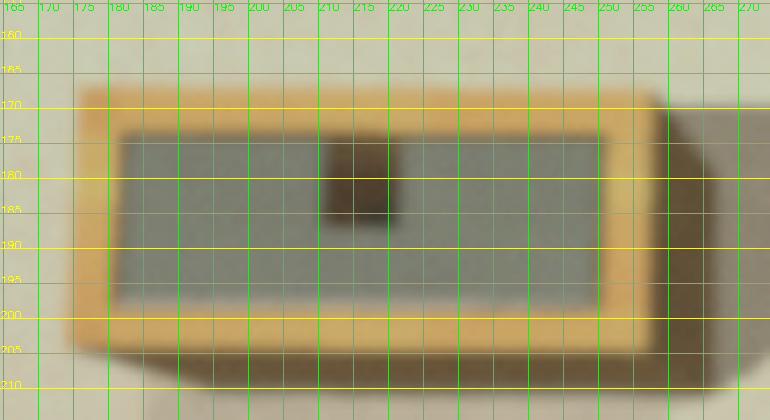

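View pics/s_keep.png

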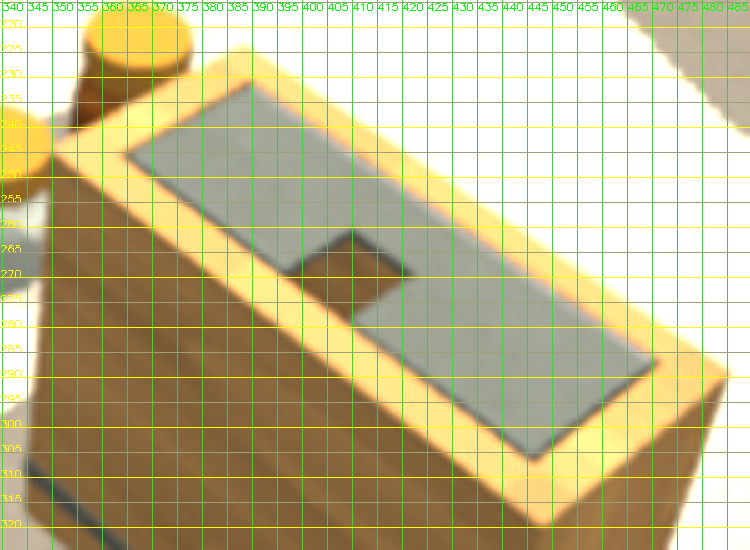

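```bash
cat > h.py <<'E'
import numpy as np,pickle
from scipy.optimize import least_squares
def proj(p,X):
    c=(p["view"][:3,:3]@np.atleast_2d(X).T).T+p["view"][:3,3]
    s=c[:,:2]/c[:,2:]; r2=(s**2).sum(1,keepdims=True)
    s=s*(1+p["k1"]*r2); return s@np.diag([p["K"][0,0],p["K"][1,1]])+p["K"][:2,2]
def place(q,L):
    x,y,a=q;c,s=np.cos(a),np.sin(a);L=np.atleast_2d(L)
    return np.c_[x+c*L[:,0]-s*L[:,1],y+s*L[:,0]+c*L[:,1],L[:,2]]
def fit(obs,q0):  # obs: list of (p,local,uv)
    def f(q): return np.concatenate([(proj(p,place(q,L))-np.array(uv)).ravel() for p,L,uv in obs])
    r=least_squares(f,q0,loss="soft_l1",x_scale=[.01,.01,.1]); return r.x,f(r.x).reshape(-1,2)
E
python3 - <<'E'
from h import *
S=pickle.load(open("pics/scene0.pkl","rb"));T=pickle.load(open("pics/top0.pkl","rb"))
h=.161
kt=(T,[[.041,.09,h],[.041,-.09,h],[-.041,-.09,h],[-.041,.09,h]],[[176.2,167.1],[258.4,167.4],[258.1,204.8],[174.2,204.2]])
ks=(S,[[.041,-.09,h],[-.041,-.09,h],[-.041,.09,h],[.041,.09,h]],[[349.9,244.5],[389.5,223.9],[485.1,289.5],[448.1,319.5]])
for o in ([kt],[ks],[kt,ks]):
    q,r=fit(o,[.5,.25,0]);print("keeper",q.round(4),r.round(1).tolist())
print("mouth",place(q,[.01,0,h]))
a,b=.013,.03
# local: x' toward the top-image-upper-left side
tt=(T,[[a,b,0],[-a,b,0],[a,-b,0],[a,b,.058],[-a,b,.058],[0,0,.116]],[[399.3,230.1],[405.4,240.4],[424,217.7],[404.3,229.8],[408.1,238.9],[424.6,227.7]])
ts=(S,[[a,-b,.058],[a,-b,0],[a,b,.058],[a,b,0],[-a,b,0],[-a,b,.058],[0,0,.116]],[[265.3,171.5],[265.1,191.5],[286.5,176.5],[286.5,197.3],[292.3,192.8],[291.9,172.8],[277.6,149]])
for o in ([tt],[ts],[tt,ts]):
    q,r=fit(o,[.5,-.2,-.4]);print("tin",q.round(4),r.round(1).tolist())
# jars cutter
for n,uv in (("A",(309.8,242.5)),("B",(305.4,208.7))):
    q,r=fit([(T,[[0,0,.06]],[uv])],[.4,0,0]);print(n,q)
q,r=fit([(T,[[0,0,.0175]],[(307.8,160)])],[.4,0,0]);print("cut",q)
E
```

```text
keeper [0.5662 0.215  0.0186] [[0.1, -0.0], [0.1, -0.0], [-0.5, -0.1], [0.2, 0.2]]
keeper [0.567  0.2177 0.0091] [[-0.1, -0.2], [-0.5, -0.9], [1.2, -0.2], [-0.3, 0.8]]
keeper [0.5665 0.2167 0.0127] [[-0.5, -0.4], [-0.6, 0.1], [-1.4, 0.0], [-0.7, -0.2], [-0.4, -0.6], [-0.9, -1.3], [0.8, -1.0], [-0.4, 0.0]]
mouth [[0.5764591  0.21682638 0.161     ]]
tin [ 0.4884 -0.2499  0.5062] [[-0.1, 0.3], [-1.2, -1.0], [-4.6, 1.8], [0.4, -0.3], [1.8, 0.2], [0.5, -0.3]]
tin [ 0.4886 -0.2469  0.4247] [[-1.5, -1.0], [0.1, 0.0], [-0.1, 0.7], [0.6, 1.2], [0.5, 0.2], [0.4, -1.0], [-0.6, -0.4]]
tin [ 0.4879 -0.249   0.4673] [[-0.5, -0.0], [-2.0, -1.1], [-4.5, 2.3], [-0.1, -0.6], [1.0, 0.1], [0.1, -0.0], [-1.8, -1.2], [-0.2, -0.1], [0.1, -0.0], [0.8, 0.5], [0.3, -0.7], [0.2, -1.8], [-0.9, -0.9]]
A [0.44899513 0.01103022 0.        ]
B [0.5300933  0.02367679 0.        ]
cut [0.66032133 0.02186955 0.        ]
```

```bash
python3 - <<'E'
from h import *
S=pickle.load(open("pics/scene0.pkl","rb"));T=pickle.load(open("pics/top0.pkl","rb"))
a,b=.013,.03
tt=(T,[[a,b,0],[-a,b,0],[a,b,.058],[-a,b,.058],[a,-b,.058],[0,0,.116]],[[399.3,230.1],[405.4,240.4],[404.3,229.8],[408.1,238.9],[425.5,218.5],[424.6,227.7]])
ts=(S,[[a,-b,.058],[a,-b,0],[a,b,.058],[a,b,0],[-a,b,0],[-a,b,.058],[0,0,.116]],[[265.3,171.5],[265.1,191.5],[286.5,176.5],[286.5,197.3],[292.3,192.8],[291.9,172.8],[277.6,149]])
for o in ([tt],[ts],[tt,ts]):
    q,r=fit(o,[.5,-.2,-.4]);print("tin",q.round(4),r.round(1).tolist())
E
```

```text
tin [ 0.4877 -0.249   0.4991] [[-0.4, 0.5], [-1.7, -0.8], [-0.0, -0.1], [1.4, 0.4], [0.3, -0.2], [0.1, 0.1]]
tin [ 0.4886 -0.2469  0.4247] [[-1.5, -1.0], [0.1, 0.0], [-0.1, 0.7], [0.6, 1.2], [0.5, 0.2], [0.4, -1.0], [-0.6, -0.4]]
tin [ 0.4878 -0.2485  0.4732] [[-0.7, 0.1], [-2.1, -1.1], [-0.3, -0.5], [0.9, 0.1], [0.4, -0.0], [-0.1, 0.0], [-1.7, -1.1], [-0.0, -0.0], [0.3, 0.1], [1.1, 0.6], [0.5, -0.6], [0.3, -1.7], [-0.7, -0.8]]
```

play_rows([
  [0.09,-0.18,0.05,0,0,0.003,100],
  [0.18,-0.36,0.1,0,0,0.006,100],
  [0.26,-0.54,0.15,0,0,0.009,100],
  [0.35,-0.72,0.2,0,0,0.012,100],
  [0.44,-0.9,0.25,0,0,0.016,100],
], newtons=40)

```text
time: 1.92
eef_pos: [0.1721, 0.4026, 0.2615]
eef_rot: [0.0, 0.064, 0.998, 0.0]
wrist_force: [-0.1, 0.8, 0.6]
opening: 0.0853
```

play_rows([
  [0.09,-0.18,0,0,0,0.003,100],
  [0.18,-0.36,0,0,0,0.006,100],
  [0.26,-0.54,0,0,0,0.009,100],
  [0.35,-0.72,0,0,0,0.012,100],
  [0.44,-0.9,0,0,0,0.016,100],
])

```text
time: 2.55
eef_pos: [0.2249, 0.2946, 0.2614]
eef_rot: [0.0, 0.013, 1.0, 0.0]
wrist_force: [-0.2, 0.0, -0.1]
opening: 0.0856
```

play_rows([
  [0.09,-0.18,0,0,0,0.003,100],
  [0.18,-0.36,0,0,0,0.006,100],
  [0.26,-0.54,0,0,0,0.009,100],
  [0.35,-0.72,0,0,0,0.012,100],
  [0.44,-0.9,0,0,0,0.016,100],
])

```text
time: 3.18
eef_pos: [0.2777, 0.1866, 0.2614]
eef_rot: [0.0, -0.037, 0.999, 0.0]
wrist_force: [-0.8, -0.0, -0.7]
opening: 0.0856
```

play_rows([
  [0.09,-0.18,0,0,0,0.003,100],
  [0.18,-0.36,0,0,0,0.006,100],
  [0.26,-0.54,0,0,0,0.009,100],
  [0.35,-0.72,0,0,0,0.012,100],
  [0.44,-0.9,0,0,0,0.016,100],
])

```text
time: 3.8
eef_pos: [0.3305, 0.0785, 0.2614]
eef_rot: [0.0, -0.087, 0.996, -0.0]
wrist_force: [1.2, -0.1, -0.2]
opening: 0.0855
```

play_rows([
  [0.09,-0.18,0,0,0,0.003,100],
  [0.18,-0.36,0,0,0,0.006,100],
  [0.26,-0.54,0,0,0,0.009,100],
  [0.35,-0.72,0,0,0,0.012,100],
  [0.44,-0.9,0,0,0,0.016,100],
])

```text
time: 4.42
eef_pos: [0.3834, -0.0295, 0.2614]
eef_rot: [0.0, -0.137, 0.991, -0.0]
wrist_force: [1.0, 0.4, -0.4]
opening: 0.0855
```

play_rows([
  [0.09,-0.18,0,0,0,0.003,100],
  [0.18,-0.36,0,0,0,0.006,100],
  [0.26,-0.54,0,0,0,0.009,100],
  [0.35,-0.72,0,0,0,0.012,100],
  [0.44,-0.9,0,0,0,0.016,100],
])

```text
time: 5.05
eef_pos: [0.4362, -0.1375, 0.2613]
eef_rot: [0.0, -0.186, 0.982, -0.0]
wrist_force: [0.5, -0.1, 0.6]
opening: 0.0855
```

play_rows([
  [0.09,-0.19,0,0,0,0.003,100],
  [0.18,-0.38,0,0,0,0.006,100],
  [0.26,-0.56,-0.1,0,0,0.009,100],
  [0.35,-0.74,-0.2,0,0,0.012,100],
  [0.43,-0.925,-0.3,0,0,0.016,100],
])

```text
time: 5.68
eef_pos: [0.4878, -0.2484, 0.2249]
eef_rot: [0.0, -0.236, 0.972, -0.0]
wrist_force: [0.7, -0.4, 1.6]
opening: 0.0854
```

play_rows([
  [0,0,-0.15,0,0,0,100],
  [0,0,-0.3,0,0,0,100],
  [0,0,-0.45,0,0,0,100],
  [0,0,-0.6,0,0,0,100],
  [0,0,-0.6,0,0,0,100],
])

```text
time: 6.3
eef_pos: [0.4869, -0.2473, 0.1524]
eef_rot: [-0.001, -0.235, 0.972, 0.001]
wrist_force: [-0.3, -0.5, 0.2]
opening: 0.0852
```

```bash
cat > g.py <<'E'
import cv2
def crop(im,x0,y0,x1,y1,f,n,al=1.0,grid=True):
    c=cv2.resize(im[y0:y1,x0:x1,::-1],None,fx=f,fy=f,interpolation=cv2.INTER_CUBIC)
    c=cv2.convertScaleAbs(c,alpha=al)
    if grid:
      for x in range(x0-x0%10+10,x1,10):
        X=int((x-x0+.5)*f);cv2.putText(c,str(x),(X,10),0,.35,(0,255,0)); cv2.line(c,(X,0),(X,c.shape[0]),(0,200,0),1)
      for y in range(y0-y0%10+10,y1,10):
        Y=int((y-y0+.5)*f);cv2.putText(c,str(y),(0,Y),0,.35,(0,255,255)); cv2.line(c,(0,Y),(c.shape[1],Y),(0,200,200),1)
    cv2.imwrite(n,c)
E
python3 - <<'E'
from cell import status, viewer
from g import crop
from h import *
s=viewer.grab_frame("scene");t=viewer.grab_frame("top")
pickle.dump((s,t),open("pics/p1.pkl","wb"))
e=status.sense();print(e["eef_pos"],e["eef_rot"],proj(s,e["eef_pos"]),proj(t,e["eef_pos"]))
crop(s["frame"],230,90,330,210,5,"pics/s1.png",1.3)
crop(t["frame"],360,180,470,270,7,"pics/t1.png",1.5)
E
```

```text
[ 0.48760172 -0.24779424  0.15381981] [ 1.00930705e-04 -2.35213990e-01  9.71943596e-01 -1.21090992e-04] [[276.44280969 132.81877699]] [[429.31011691 227.04386101]]
```

View pics/s1.png

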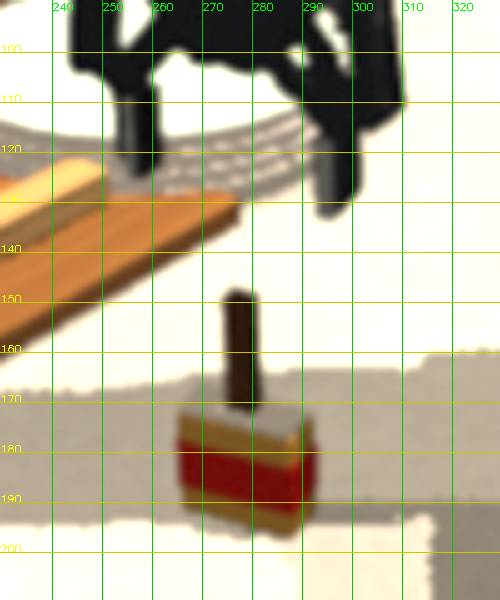

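View pics/t1.png

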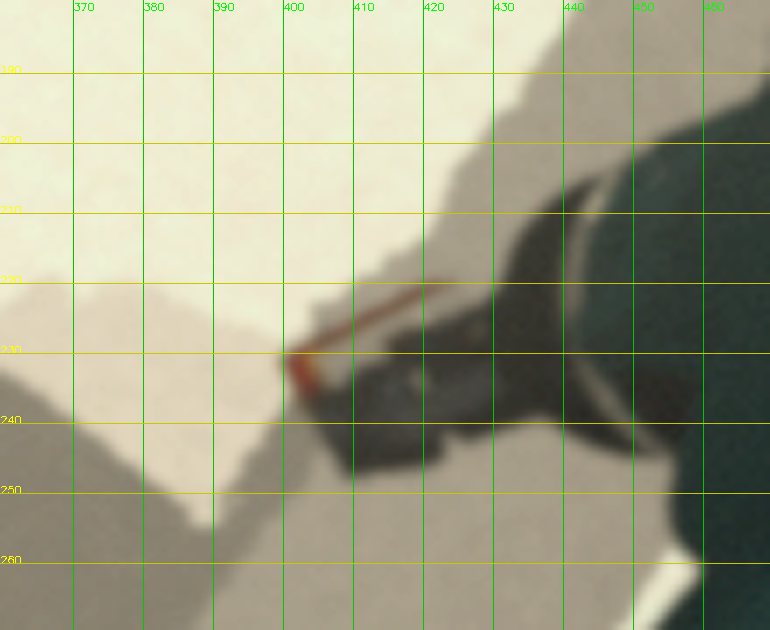

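play_rows([
  [0,0,-0.15,0,0,0,100],
  [0,0,-0.3,0,0,0,100],
  [0,0,-0.45,0,0,0,100],
  [0,0,-0.6,0,0,0,100],
  [0,0,-0.68,0,0,0,100],
])

```text
time: 7.02
eef_pos: [0.4877, -0.2478, 0.0717]
eef_rot: [0.0, -0.235, 0.972, -0.0]
wrist_force: [0.6, -0.4, -0.2]
opening: 0.0855
```

play_rows([
  [0,0,0,0,0,0,50],
  [0,0,0,0,0,0,35],
  [0,0,0,0,0,0,28],
  [0,0,0,0,0,0,22],
  [0,0,0,0,0,0,19],
], newtons=40)

```text
time: 7.65
eef_pos: [0.4876, -0.2478, 0.0718]
eef_rot: [0.0, -0.235, 0.972, -0.0]
wrist_force: [0.5, 0.2, -0.3]
opening: 0.0162
```

play_rows([
  [0,0,0,0,0,0,10],
  [0,0,0,0,0,0,0],
  [0,0,0,0,0,0,0],
  [0,0,0,0,0,0,0],
  [0,0,0,0,0,0,0],
])

```text
time: 8.28
eef_pos: [0.4875, -0.2477, 0.0717]
eef_rot: [0.0, -0.235, 0.972, -0.0]
wrist_force: [0.7, -0.7, 1.2]
opening: 0.0135
```

```bash
python3 - <<'E'
from cell import status, viewer
from g import crop
s=viewer.grab_frame("scene")
e=status.sense();print(e)
crop(s["frame"],230,90,330,210,5,"pics/s2.png",1.3)
E
```

```text
{'time': 8.325, 'q': array([-6.19160853e-01,  3.97680452e-01, -3.01766574e-01,  8.71301715e-01,
       -6.99055026e-05, -1.09402709e+00]), 'joint_velocities': array([ 0.00053713, -0.00058121,  0.00132337,  0.00149688,  0.00053187,
       -0.00299591]), 'tau': array([ 2.31127446e-01, -7.02234006e+01,  3.25080371e+01,  1.76013848e-01,
        8.49934132e-02,  2.26156997e-03]), 'eef_pos': array([ 0.48748797, -0.24771986,  0.07170545]), 'eef_rot': array([-1.08259768e-05, -2.35208536e-01,  9.71944928e-01, -4.08730703e-05]), 'wrist_force': array([ 0.51248206, -1.29163804,  1.61024185]), 'moment': array([-0.11124158, -0.05358644, -0.00652221]), 'opening': 0.013562295084593516}
```

View pics/s2.png

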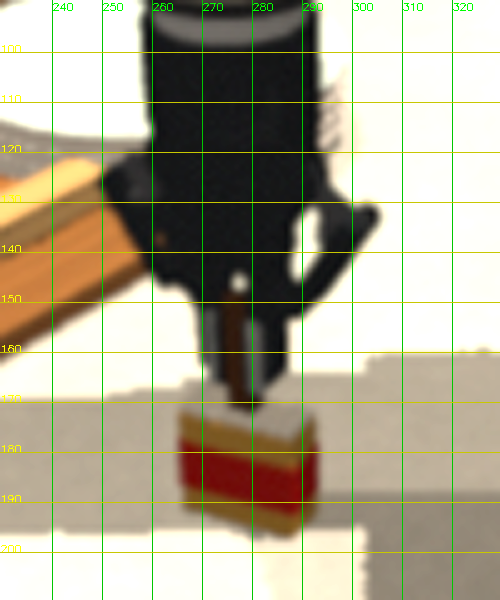

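play_rows([
  [0,0,0.08,0,0,0,0],
  [0,0,0.25,0,0,0,0],
  [0,0,0.45,0,0,0,0],
  [0,0,0.65,0,0,0,0],
  [0,0,0.8,0,0,0,0],
])

```text
time: 8.95
eef_pos: [0.4875, -0.2476, 0.1692]
eef_rot: [0.0, -0.235, 0.972, -0.0]
wrist_force: [0.8, -0.3, -3.1]
opening: 0.0135
```

play_rows([
  [0.03,0.1,0.1,0,0,-0.002,0],
  [0.07,0.3,0.2,0,0,-0.006,0],
  [0.11,0.52,0.3,0,0,-0.01,0],
  [0.15,0.74,0.35,0,0,-0.014,0],
  [0.185,0.96,0.4,0,0,-0.018,0],
])

```text
time: 9.57
eef_pos: [0.5096, -0.1308, 0.2159]
eef_rot: [-0.0, -0.179, 0.984, 0.0]
wrist_force: [0.1, -0.4, -3.1]
opening: 0.0133
```

play_rows([
  [0.03,0.2,0.1,0,0,-0.004,0],
  [0.07,0.4,0.2,0,0,-0.008,0],
  [0.11,0.6,0.3,0,0,-0.012,0],
  [0.15,0.8,0.35,0,0,-0.016,0],
  [0.185,0.97,0.4,0,0,-0.019,0],
])

```text
time: 10.2
eef_pos: [0.5316, -0.0144, 0.264]
eef_rot: [-0.0, -0.121, 0.993, 0.0]
wrist_force: [0.2, 0.1, -2.5]
opening: 0.0134
```

play_rows([
  [0.03,0.2,0,0,0,-0.004,0],
  [0.07,0.4,0,0,0,-0.008,0],
  [0.11,0.6,0,0,0,-0.012,0],
  [0.15,0.8,0,0,0,-0.016,0],
  [0.185,0.97,0,0,0,-0.019,0],
])

```text
time: 10.82
eef_pos: [0.5536, 0.102, 0.2636]
eef_rot: [-0.0, -0.061, 0.998, 0.0]
wrist_force: [-0.2, -0.5, -3.3]
opening: 0.0137
```

play_rows([
  [0.05,0.25,0,0,0,-0.005,0],
  [0.1,0.5,0,0,0,-0.01,0],
  [0.15,0.75,0,0,0,-0.014,0],
  [0.185,0.97,0,0,0,-0.0175,0],
  [0.185,0.97,0,0,0,-0.0175,0],
])

```text
time: 11.45
eef_pos: [0.5756, 0.2188, 0.2632]
eef_rot: [-0.001, -0.007, 1.0, 0.0]
wrist_force: [-0.1, -0.4, -2.0]
opening: 0.0131
```

```bash
python3 - <<'E'
from cell import status, viewer
from g import crop
from h import *
s=viewer.grab_frame("scene");t=viewer.grab_frame("top")
pickle.dump((s,t),open("pics/p3.pkl","wb"))
e=status.sense();print(e["time"],e["eef_pos"],e["eef_rot"],e["wrist_force"],e["opening"],e["moment"])
crop(s["frame"],340,150,490,330,4,"pics/s3.png",1.3)
crop(t["frame"],130,140,280,220,5,"pics/t3.png",1.5)
E
```

```text
11.55 [0.57574166 0.21706063 0.26353317] [-3.43828790e-04 -6.92597681e-03  9.99975945e-01 -1.46187262e-04] [-0.394586   -0.16297611 -2.62105646] 0.013315819975255475 [-0.02161466 -0.00516421 -0.00299215]
```

View pics/s3.png

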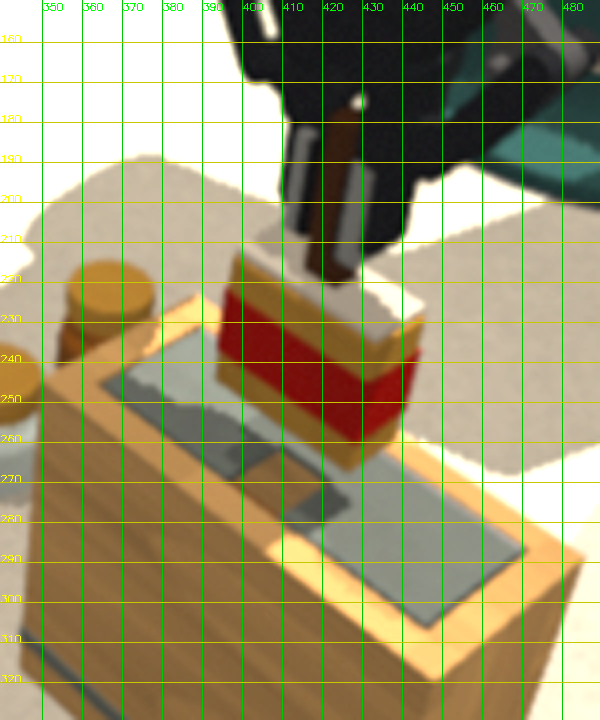

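View pics/t3.png

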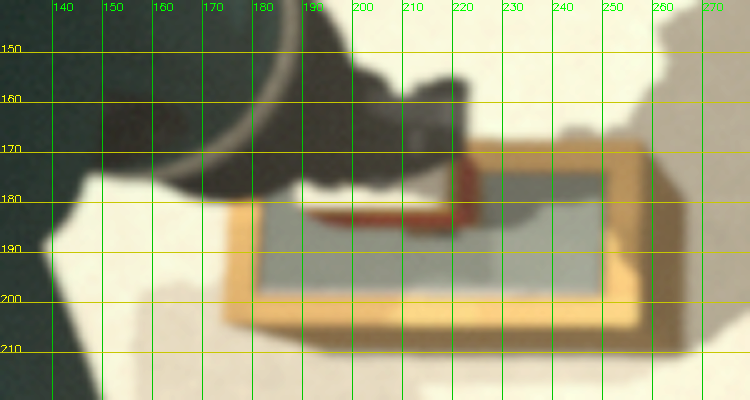

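```bash
python3 - <<'E'
from h import *
s,t=pickle.load(open("pics/p3.pkl","rb"))
f=.1917;a,b=.013,.03;H=f+.058
ts=(s,[[a,b,f],[a,-b,f],[a,-b,H],[a,b,H],[-a,b,H]],[[428,267.3],[394.3,245],[399.8,213.5],[434.5,235],[446,226]])
q,r=fit([ts],[.57,.2,0]);print(q.round(4),r.round(1).tolist())
Q=[.5757,.2171,.0139]
print(proj(s,place(Q,ts[1])).round(1).tolist())
print(proj(t,place(Q,[[-a,-b,f],[a,-b,f],[-a,b,f],[-a,b,H],[-a,-b,H]])).round(1).tolist())
E
```

```text
[ 0.5741  0.2212 -0.0018] [[-0.6, 2.2], [-0.5, -0.0], [-0.8, -2.9], [0.7, -0.5], [2.8, 0.3]]
[[424.5, 268.2], [390.7, 244.1], [395.7, 209.8], [432.1, 233.2], [445.5, 224.9]]
[[226.1, 185.3], [226.6, 173.0], [197.5, 185.0], [188.2, 180.3], [219.1, 180.6]]
```

```bash
python3 - <<'E'
from cell import status, viewer
from g import crop
from h import *
s=viewer.grab_frame("scene")
pickle.dump(s,open("pics/p4.pkl","wb"))
e=status.sense();print(e["time"],e["eef_pos"],e["eef_rot"],e["wrist_force"])
crop(s["frame"],380,190,460,280,8,"pics/s4.png",1.3)
a,b,f=.013,.03,.1917;H=f+.058
print(proj(s,place([.5757,.2171,.0139],[[a,b,f],[a,-b,f],[a,-b,H],[a,b,H],[-a,b,H]])).round(1).tolist())
E
```

```text
11.6 [0.57586196 0.21659466 0.26362998] [-2.56459875e-04 -6.60107538e-03  9.99978172e-01 -1.23395375e-04] [ 0.91767174  0.24732171 -1.99028215]
[[424.5, 268.2], [390.7, 244.1], [395.7, 209.8], [432.1, 233.2], [445.5, 224.9]]
```

View pics/s4.png

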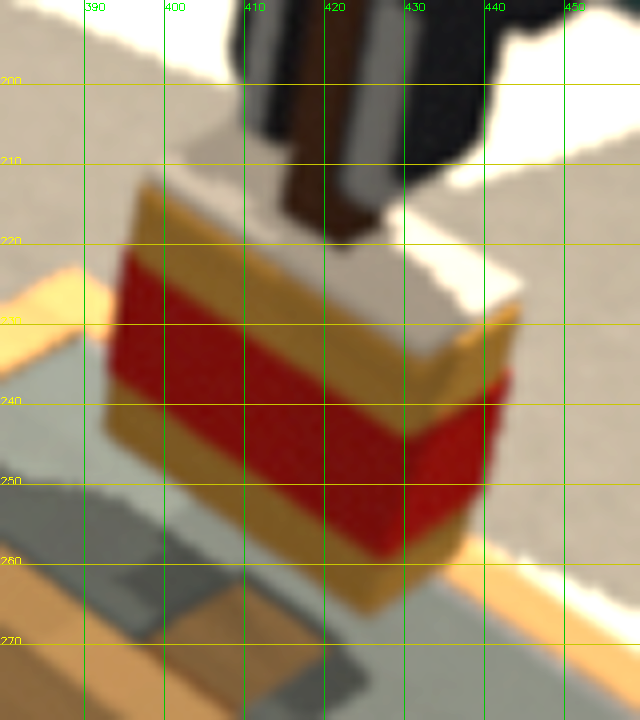

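play_rows([
  [0.005,0,-0.08,0,0,0,0],
  [0.005,0,-0.18,0,0,0,0],
  [0.005,0,-0.27,0,0,0,0],
  [0.005,0,-0.36,0,0,0,0],
  [0.005,0,-0.45,0,0,0,0],
])

```text
time: 12.22
eef_pos: [0.577, 0.2167, 0.2091]
eef_rot: [0.0, -0.007, 1.0, 0.0]
wrist_force: [0.5, -1.2, 0.5]
opening: 0.0134
```

```bash
python3 - <<'E'
from cell import status, viewer
from g import crop
from h import *
s=viewer.grab_frame("scene");t=viewer.grab_frame("top")
e=status.sense();print(e["time"],e["eef_pos"],e["eef_rot"],e["wrist_force"],e["opening"],e["moment"])
crop(s["frame"],340,190,490,330,5,"pics/s5.png",1.3)
crop(t["frame"],150,140,280,220,5,"pics/t5.png",1.5)
E
```

```text
12.325 [0.57673844 0.21664605 0.20846168] [-4.82726822e-04 -6.52962691e-03  9.99978556e-01 -1.35883022e-04] [ 2.59139928  1.12349368 -1.44010316] 0.013446195932847297 [-0.04374346 -0.74933636 -0.01066809]
```

View pics/s5.png

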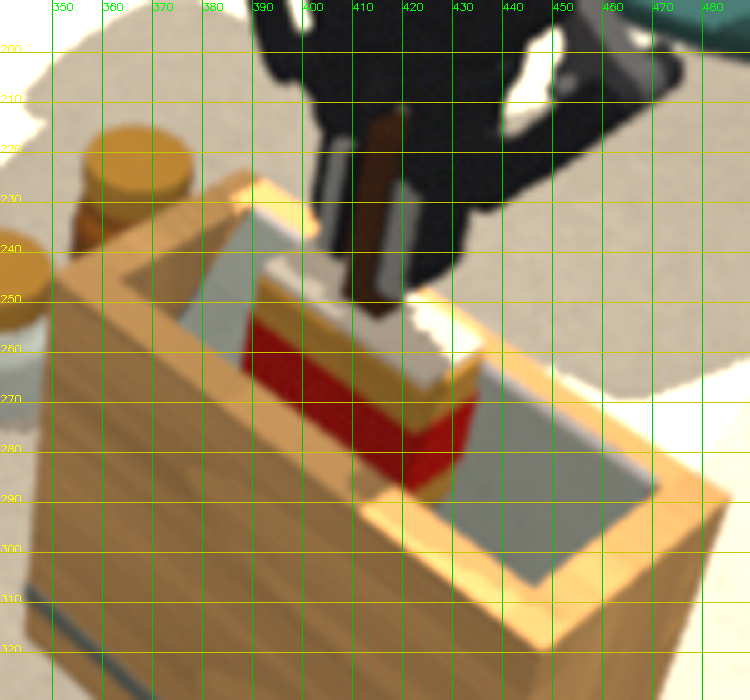

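View pics/t5.png

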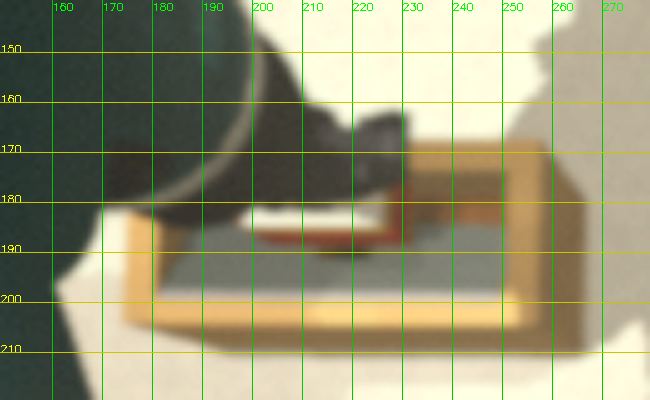

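play_rows([
  [0,0,-0.05,0,0,0,0],
  [0,0,-0.1,0,0,0,0],
  [0,0,-0.15,0,0,0,0],
  [0,0,-0.2,0,0,0,0],
  [0,0,-0.24,0,0,0,0],
], newtons=80)

```text
time: 12.95
eef_pos: [0.5768, 0.2167, 0.1804]
eef_rot: [-0.0, -0.007, 1.0, -0.0]
wrist_force: [1.1, 1.8, -1.7]
opening: 0.0131
```

```bash
cat > st.py <<'E'
from cell import status, viewer
e=status.sense();print(e["time"],e["eef_pos"].round(4),e["eef_rot"].round(4),"F",e["wrist_force"].round(2),e["opening"].round(4),"M",e["moment"].round(3),"foot below rim mm",round((.161-(e["eef_pos"][2]-.0717))*1e3,1))
E
python3 st.py; python3 - <<'E'
from cell import viewer
from g import crop
s=viewer.grab_frame("scene")
crop(s["frame"],340,190,490,330,5,"pics/s6.png",1.3)
E
```

```text
Traceback (most recent call last):
  File "st.py", line 2, in <module>
    e=status.sense();print(e["time"],e["eef_pos"].round(4),e["eef_rot"].round(4),"F",e["wrist_force"].round(2),e["opening"].round(4),"M",e["moment"].round(3),"foot below rim mm",round((.161-(e["eef_pos"][2]-.0717))*1e3,1))
                                                                                                               ^^^^^^^^^^^^^^^^^^
AttributeError: 'float' object has no attribute 'round'
```

View pics/s6.png

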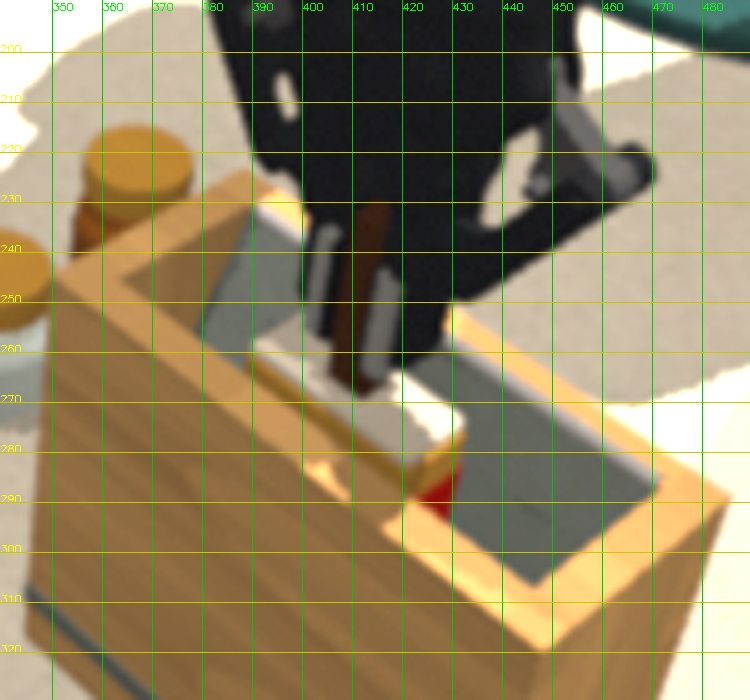

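```bash
sed -i 's/e\["opening"\].round(4)/round(e["opening"],4)/' st.py; python3 st.py
```

```text
13.0 [0.5767 0.2167 0.1798] [-4.0e-04 -6.5e-03  1.0e+00 -1.0e-04] F [ 1.4   0.54 -2.27] 0.0131 M [ 0.073 -0.477  0.011] foot below rim mm 52.9
```

play_rows([
  [0,0,-0.02,0,0,0,0],
  [0,0,-0.04,0,0,0,0],
  [0,0,-0.06,0,0,0,0],
  [0,0,-0.08,0,0,0,0],
  [0,0,-0.08,0,0,0,0],
])

```text
time: 13.62
eef_pos: [0.5768, 0.2167, 0.1711]
eef_rot: [-0.0, -0.007, 1.0, -0.0]
wrist_force: [2.9, 0.2, -3.4]
opening: 0.013
```

```bash
python3 st.py
```

```text
13.625 [0.5768 0.2167 0.1711] [-1.0e-04 -6.6e-03  1.0e+00 -0.0e+00] F [ 2.89  0.19 -3.4 ] 0.013 M [ 0.041 -0.668 -0.014] foot below rim mm 61.6
```

play_rows([
  [0,0,-0.02,0,0,0,0],
  [0,0,-0.04,0,0,0,0],
  [0,0,-0.06,0,0,0,0],
  [0,0,-0.08,0,0,0,0],
  [0,0,-0.08,0,0,0,0],
])

```text
time: 14.25
eef_pos: [0.5768, 0.2167, 0.1614]
eef_rot: [-0.0, -0.007, 1.0, -0.0]
wrist_force: [2.9, -0.1, -3.4]
opening: 0.0128
```

```bash
python3 st.py
```

```text
14.25 [0.5768 0.2167 0.1614] [-1.0e-04 -6.6e-03  1.0e+00 -0.0e+00] F [ 2.91 -0.05 -3.35] 0.0128 M [ 0.046 -0.658  0.012] foot below rim mm 71.3
```

play_rows([
  [0,0,-0.03,0,0,0,0],
  [0,0,-0.06,0,0,0,0],
  [0,0,-0.09,0,0,0,0],
  [0,0,-0.12,0,0,0,0],
  [0,0,-0.12,0,0,0,0],
])

```text
time: 14.88
eef_pos: [0.5768, 0.2167, 0.1469]
eef_rot: [-0.0, -0.007, 1.0, -0.0]
wrist_force: [4.0, -0.7, -4.6]
opening: 0.0131
```

play_rows([
  [0,0,-0.03,0,0,0,0],
  [0,0,-0.06,0,0,0,0],
  [0,0,-0.09,0,0,0,0],
  [0,0,-0.12,0,0,0,0],
  [0,0,-0.12,0,0,0,0],
])

```text
time: 15.5
eef_pos: [0.5768, 0.2167, 0.1324]
eef_rot: [-0.0, -0.007, 1.0, -0.0]
wrist_force: [4.5, -0.5, -6.3]
opening: 0.0129
```

```bash
python3 st.py; python3 - <<'E'
from cell import viewer
from g import crop
s=viewer.grab_frame("scene")
crop(s["frame"],340,190,490,330,5,"pics/s7.png",1.3)
E
```

```text
15.5 [0.5768 0.2167 0.1324] [-2.0e-04 -6.5e-03  1.0e+00 -1.0e-04] F [ 4.5  -0.53 -6.27] 0.0129 M [ 0.038 -0.936 -0.024] foot below rim mm 100.3
```

View pics/s7.png

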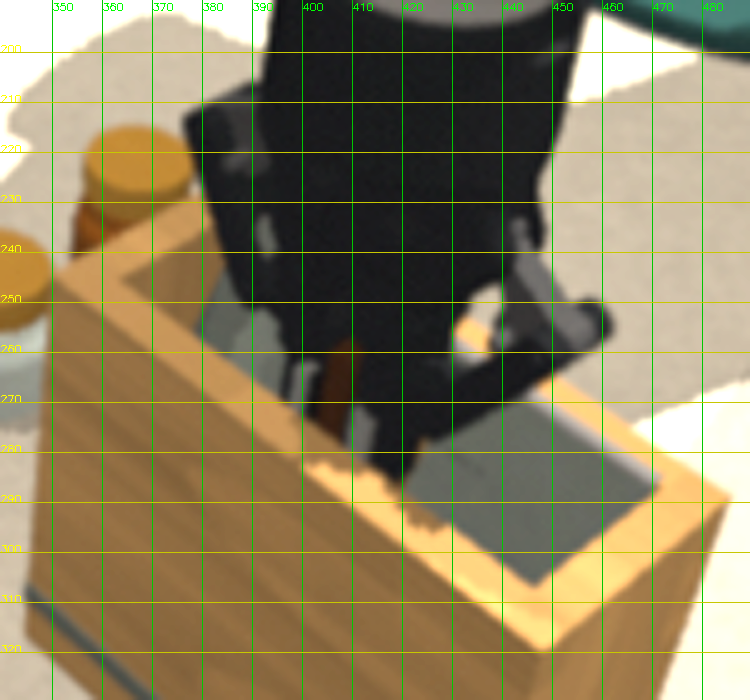

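play_rows([
  [0,0,-0.02,0,0,0,0],
  [0,0,-0.04,0,0,0,0],
  [0,0,-0.06,0,0,0,0],
  [0,0,-0.06,0,0,0,0],
  [0,0,-0.06,0,0,0,0],
])

```text
time: 16.18
eef_pos: [0.5769, 0.2167, 0.1257]
eef_rot: [0.0, -0.007, 1.0, 0.0]
wrist_force: [0.8, 0.0, -1.2]
opening: 0.0131
```

```bash
python3 st.py
```

```text
16.175 [0.5769 0.2167 0.1257] [ 1.0e-04 -6.6e-03  1.0e+00  0.0e+00] F [ 0.84  0.02 -1.19] 0.0131 M [-0.031 -0.279 -0.012] foot below rim mm 107.0
```

play_rows([
  [0,0,-0.008,0,0,0,0],
  [0,0,-0.015,0,0,0,0],
  [0,0,-0.025,0,0,0,0],
  [0,0,-0.025,0,0,0,0],
  [0,0,-0.025,0,0,0,0],
])

```text
time: 16.8
eef_pos: [0.5769, 0.2167, 0.1227]
eef_rot: [0.0, -0.007, 1.0, 0.0]
wrist_force: [1.0, 0.2, -1.2]
opening: 0.0128
```

```bash
python3 st.py
```

```text
16.8 [0.5769 0.2167 0.1227] [ 0.     -0.0065  1.      0.    ] F [ 0.97  0.21 -1.22] 0.0128 M [-0.017 -0.226 -0.017] foot below rim mm 110.0
```

play_rows([
  [0,0,-0.005,0,0,0,0],
  [0,0,-0.01,0,0,0,0],
  [0,0,-0.015,0,0,0,0],
  [0,0,-0.02,0,0,0,0],
  [0,0,-0.02,0,0,0,0],
])

```text
time: 17.42
eef_pos: [0.5769, 0.2167, 0.1203]
eef_rot: [-0.0, -0.007, 1.0, -0.0]
wrist_force: [0.5, 0.3, -0.2]
opening: 0.013
```

play_rows([
  [0,0,-0.005,0,0,0,0],
  [0,0,-0.01,0,0,0,0],
  [0,0,-0.012,0,0,0,0],
  [0,0,-0.012,0,0,0,0],
  [0,0,-0.012,0,0,0,0],
])

```text
time: 18.05
eef_pos: [0.5769, 0.2167, 0.1188]
eef_rot: [-0.0, -0.007, 1.0, -0.0]
wrist_force: [1.7, -0.2, 0.1]
opening: 0.0126
```

play_rows([
  [0,0,-0.005,0,0,0,0],
  [0,0,-0.01,0,0,0,0],
  [0,0,-0.015,0,0,0,0],
  [0,0,-0.015,0,0,0,0],
  [0,0,-0.015,0,0,0,0],
])

```text
time: 18.68
eef_pos: [0.5769, 0.2167, 0.117]
eef_rot: [0.0, -0.007, 1.0, -0.0]
wrist_force: [1.4, -0.7, -0.3]
opening: 0.0129
```

```bash
python3 st.py
```

```text
18.675 [0.5769 0.2167 0.117 ] [ 0.     -0.0066  1.     -0.    ] F [ 1.44 -0.66 -0.28] 0.0129 M [ 0.004 -0.185 -0.05 ] foot below rim mm 115.7
```

Not on the pad yet; continue.

play_rows([
  [0,0,-0.005,0,0,0,0],
  [0,0,-0.01,0,0,0,0],
  [0,0,-0.015,0,0,0,0],
  [0,0,-0.02,0,0,0,0],
  [0,0,-0.02,0,0,0,0],
])

```text
time: 19.3
eef_pos: [0.5769, 0.2167, 0.1146]
eef_rot: [-0.0, -0.007, 1.0, -0.0]
wrist_force: [1.3, 0.4, -1.1]
opening: 0.0129
```

play_rows([
  [0,0,-0.005,0,0,0,0],
  [0,0,-0.01,0,0,0,0],
  [0,0,-0.015,0,0,0,0],
  [0,0,-0.015,0,0,0,0],
  [0,0,-0.015,0,0,0,0],
])

```text
time: 19.92
eef_pos: [0.5769, 0.2167, 0.1128]
eef_rot: [0.0, -0.007, 1.0, -0.0]
wrist_force: [1.7, -0.2, -1.2]
opening: 0.013
```

play_rows([
  [0,0,-0.005,0,0,0,0],
  [0,0,-0.01,0,0,0,0],
  [0,0,-0.015,0,0,0,0],
  [0,0,-0.015,0,0,0,0],
  [0,0,-0.015,0,0,0,0],
])

```text
time: 20.55
eef_pos: [0.5769, 0.2167, 0.1112]
eef_rot: [0.0, -0.007, 1.0, 0.0]
wrist_force: [0.3, -1.0, 1.7]
opening: 0.0129
```

play_rows([
  [0,0,-0.005,0,0,0,0],
  [0,0,-0.01,0,0,0,0],
  [0,0,-0.015,0,0,0,0],
  [0,0,-0.015,0,0,0,0],
  [0,0,-0.015,0,0,0,0],
])

```text
time: 21.18
eef_pos: [0.577, 0.2167, 0.1097]
eef_rot: [0.0, -0.007, 1.0, 0.0]
wrist_force: [-0.0, -0.6, 7.7]
opening: 0.0128
```

play_rows([
  [0,0,-0.004,0,0,0,0],
  [0,0,-0.004,0,0,0,0],
  [0,0,-0.004,0,0,0,0],
  [0,0,-0.004,0,0,0,0],
  [0,0,-0.004,0,0,0,0],
])

```text
time: 21.8
eef_pos: [0.5771, 0.2167, 0.1093]
eef_rot: [0.0, -0.007, 1.0, 0.0]
wrist_force: [0.4, -1.3, 9.0]
opening: 0.0131
```

```bash
python3 st.py
```

```text
21.8 [0.5771 0.2167 0.1093] [ 4.0e-04 -6.5e-03  1.0e+00  0.0e+00] F [ 0.4  -1.28  9.  ] 0.0131 M [-0.254  0.211  0.022] foot below rim mm 123.4
```

play_rows([
  [0,0,0,0,0,0,0],
  [0,0,0,0,0,0,0],
  [0,0,0,0,0,0,0],
  [0,0,0,0,0,0,0],
  [0,0,0,0,0,0,0],
])

```text
time: 22.42
eef_pos: [0.5771, 0.2167, 0.1093]
eef_rot: [0.0, -0.007, 1.0, 0.0]
wrist_force: [-0.4, -2.0, 9.0]
opening: 0.013
```

```bash
python3 st.py
```

```text
22.425 [0.5771 0.2167 0.1093] [ 4.0e-04 -6.6e-03  1.0e+00  1.0e-04] F [-0.44 -2.03  8.96] 0.013 M [-0.217  0.226  0.007] foot below rim mm 123.4
```

play_rows([
  [0,0,0.004,0,0,0,0],
  [0,0,0.008,0,0,0,0],
  [0,0,0.012,0,0,0,0],
  [0,0,0.015,0,0,0,0],
  [0,0,0.015,0,0,0,0],
], newtons=30)

```text
time: 23.05
eef_pos: [0.577, 0.2167, 0.1104]
eef_rot: [0.0, -0.007, 1.0, 0.0]
wrist_force: [2.9, -1.5, -0.9]
opening: 0.013
```

```bash
python3 st.py
```

```text
23.05 [0.577  0.2167 0.1104] [ 0.     -0.0066  1.      0.    ] F [ 2.9  -1.46 -0.91] 0.013 M [-0.05  -0.616  0.02 ] foot below rim mm 122.3
```

play_rows([
  [0,0,0,0,0,0,14],
  [0,0,0,0,0,0,16],
  [0,0,0,0,0,0,18],
  [0,0,0,0,0,0,20],
  [0,0,0,0,0,0,22],
])

```text
time: 23.68
eef_pos: [0.5768, 0.2168, 0.1105]
eef_rot: [-0.0, -0.007, 1.0, 0.0]
wrist_force: [2.8, 1.0, -0.8]
opening: 0.0184
```

play_rows([
  [0,0,0,0,0,0,25],
  [0,0,0,0,0,0,28],
  [0,0,0,0,0,0,31],
  [0,0,0,0,0,0,35],
  [0,0,0,0,0,0,35],
])

```text
time: 24.3
eef_pos: [0.5769, 0.2167, 0.1106]
eef_rot: [-0.0, -0.007, 1.0, 0.0]
wrist_force: [2.1, 1.5, -0.5]
opening: 0.0298
```

```bash
python3 st.py; python3 - <<'E'
from cell import viewer
from g import crop
s=viewer.grab_frame("scene")
crop(s["frame"],340,190,490,330,5,"pics/s8.png",1.3)
E
```

```text
24.3 [0.5769 0.2167 0.1106] [-0.     -0.0065  1.      0.    ] F [ 2.14  1.55 -0.49] 0.0298 M [ 0.224 -0.429  0.031] foot below rim mm 122.1
```

View pics/s8.png

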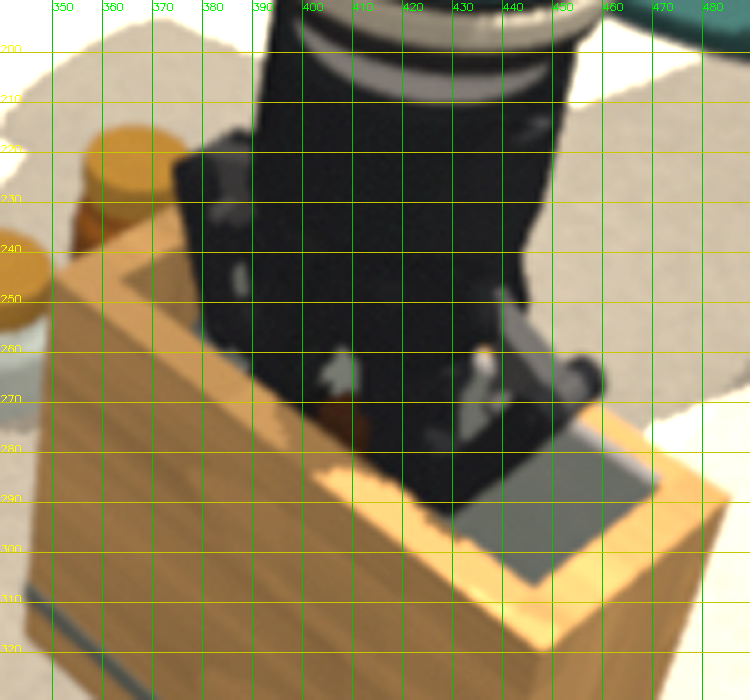

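play_rows([
  [0,0,0.03,0,0,0,35],
  [0,0,0.07,0,0,0,35],
  [0,0,0.11,0,0,0,35],
  [0,0,0.15,0,0,0,35],
  [0,0,0.2,0,0,0,35],
])

```text
time: 24.98
eef_pos: [0.5769, 0.2167, 0.135]
eef_rot: [0.0, -0.007, 1.0, -0.0]
wrist_force: [2.3, 0.6, -0.5]
opening: 0.0301
```

play_rows([
  [0,0,0.06,0,0,0,35],
  [0,0,0.12,0,0,0,35],
  [0,0,0.18,0,0,0,35],
  [0,0,0.24,0,0,0,35],
  [0,0,0.3,0,0,0,35],
])

```text
time: 25.6
eef_pos: [0.5766, 0.2167, 0.1709]
eef_rot: [-0.0, -0.007, 1.0, -0.0]
wrist_force: [0.9, 0.1, -0.6]
opening: 0.0303
```

play_rows([
  [0,0,0.1,0,0,0,35],
  [0,0,0.25,0,0,0,35],
  [0,0,0.4,0,0,0,35],
  [0,0,0.6,0,0,0,35],
  [0,0,0.8,0,0,0,35],
])

```text
time: 26.22
eef_pos: [0.5767, 0.2167, 0.2679]
eef_rot: [0.0, -0.007, 1.0, 0.0]
wrist_force: [-0.1, 0.1, -0.0]
opening: 0.0296
```

play_rows([
  [-0.2,0,0,0,0,0,35],
  [-0.4,0,0,0,0,0,35],
  [-0.6,0,0,0,0,0,35],
  [-0.8,0,0,0,0,0,35],
  [-0.9,0,0,0,0,0,35],
])

```text
time: 26.85
eef_pos: [0.468, 0.2168, 0.2673]
eef_rot: [0.0, -0.007, 1.0, 0.0]
wrist_force: [0.4, 0.5, -0.2]
opening: 0.0298
```

```bash
python3 st.py; python3 - <<'E'
from cell import viewer
from g import crop
s=viewer.grab_frame("scene");t=viewer.grab_frame("top")
crop(s["frame"],340,190,490,330,5,"pics/s9.png",1.3)
crop(s["frame"],0,0,640,400,1,"pics/s9f.png",1,False)
crop(t["frame"],130,140,330,260,4,"pics/t9.png",1.5)
E
```

```text
26.85 [0.468  0.2168 0.2673] [ 3.0e-04 -6.7e-03  1.0e+00  1.0e-04] F [ 0.41  0.49 -0.25] 0.0298 M [-0.005 -0.071 -0.029] foot below rim mm -34.6
```

View pics/s9.png

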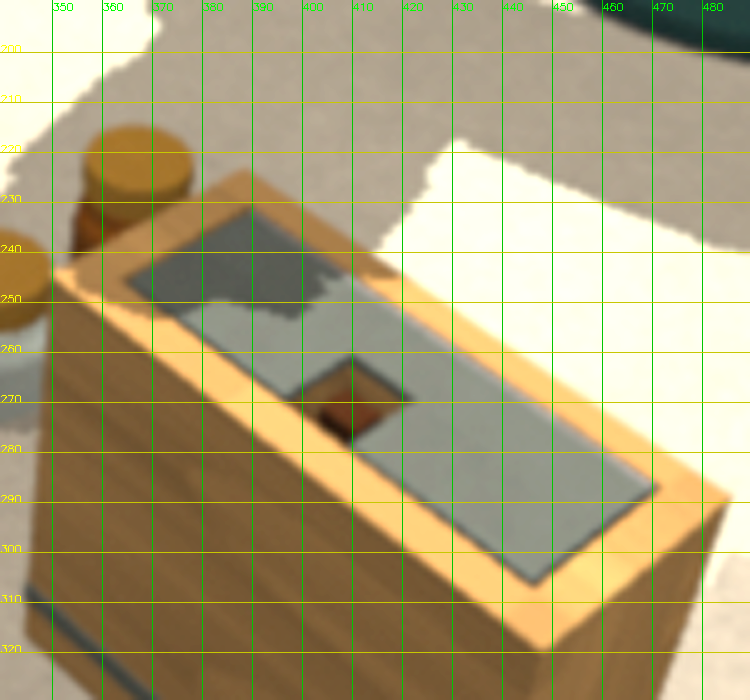

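View pics/t9.png

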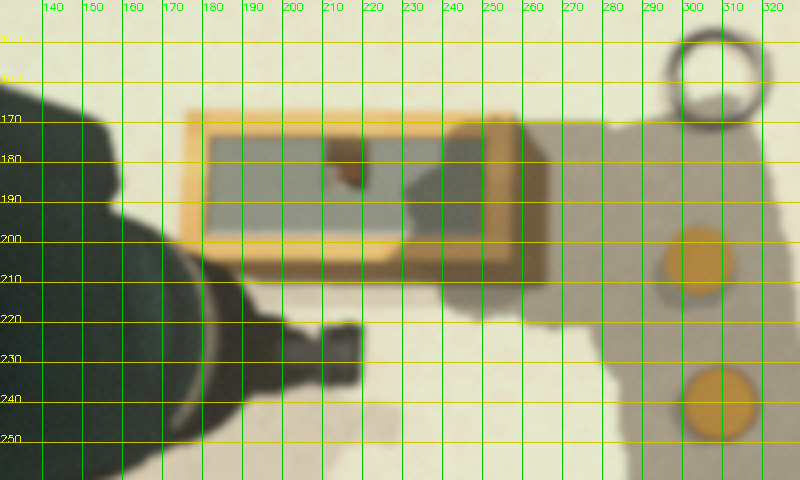

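View pics/s9f.png

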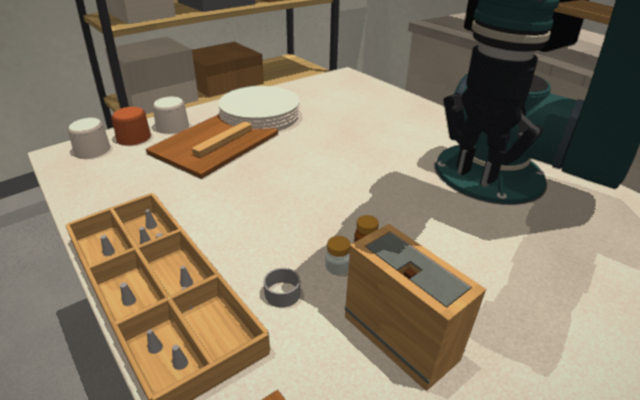

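```bash
python3 - <<'E'
from cell import viewer,env
from h import *
s=pickle.load(open("pics/p4.pkl","rb"));_,t=pickle.load(open("pics/p3.pkl","rb"))
print(proj(s,[.5767,.2167,.156]),proj(t,[.5767,.2167,.156]))
s=viewer.grab_frame("scene")
print([(d["uv"],d["conf"]) for d in viewer.spot_point(s,"cutter_center")[:1]],[(d["extent"],d["conf"]) for l in("jar_a_center","jar_b_center","flap") for d in viewer.recognise(s,l)[:1]])
E
```

```text
[[409.22090149 271.07960116]] [[216.70721508 181.35573485]]
[([282.5, 289.5], 0.84)] [([354.0, 218.7, 380.1, 241.4], 0.97), ([324.2, 234.3, 349.2, 278.6], 0.87), ([368.1, 231.7, 470.7, 306.8], 0.62)]
```

The stem top is where it should be for a tin standing upright on the axis. The flap is shut and the jars and cutter have not moved.

```bash
python3 -c "
from cell import env
print(env.hand_in())"
```

```text
the job is handed in; nothing more can be done
None
```

The tin is back in the keeper with the flap shut round its stem, and the job was handed in about 27 s into the 64 s allowed. No verdict was reported.

**What I did:**
- I gripped the tin by its stem, pushed its foot in past the flap and lowered it through the socket. The fingers kept the flap open all the way.
- I felt the pad at about 121 mm below the rim, and pressed at about 10 N for over a second.
- I eased the load off, opened the fingers slowly and withdrew straight up.

**Last checks:**
- **Flap:** in the pictures it is level with the rim.
- **Tin:** the stem top shows in the notch within about 1 px of where an upright tin on the socket axis should appear in the scene camera. I judged uprightness and centring only from that; the socket hides the rest of the tin.
- **Jars and cutter:** they match their starting picture positions to within about 2 px.
- **Arm:** it stands clear, with the wrist force back near zero.

**What disagreed:**
- The two cameras differed by about 2–3 mm on the keeper and tin positions. I allowed for this using the known grasp position.
- Between 80 and 100 mm deep, the wrist showed about 4 N of extra downward force. I could not fully explain it; it may have been flap friction. It went away once the flap passed the body of the tin.
- While easing off, the wrist force fell faster than the pad's stiffness predicts. I put that down to friction on the socket walls.

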